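# Lock the relay in the test socket and hold the load dial at its third step

## Task

Clamp the relay in its test socket by turning the black bar knob clockwise (seen from above) until it clicks past its detent and the hold-down arm lies over the relay. Then press the finger tab of the spring-return step dial down past its first two clicks to the third, and keep it held there against the spring, with the pointer at the third long mark and not down on the bottom stop; the program finishes while still holding it. Keep the dial at rest until the clamp is locked, and leave the loose things lying about undisturbed.

Things in the scene. Friction and masses are not known exactly. Their poses are not given: they have to be found in the camera images.
- socket_base: Relay test socket, fixed to the desk: aluminium plate 96 (x) x 110 (y) x 12 mm, reaching from y -43 to +67 mm, with a black socket block (40x40 mm, 24 mm high) at its +y side in which the relay sits. Origin at desk level under the axis of the clamp knob; z up.
- relay: Black relay cube, 26x26x24 mm, sitting loose in the socket's pocket, 38 mm to the +y side of the clamp's axis; its top is 40 mm above the desk, 3 mm under the hold-down arm's path. Origin under its middle. It stays in its socket.
- clamp_grip (a point): Grip point of the clamp knob, on its vertical axis, 72 mm above the desk. The knob is a black upright bar, 44 mm long along this point's x, 14 mm thick along y, standing 52 to 86 mm above the desk on a steel disc 40 mm across. Below it a steel hold-down arm (50 mm long, 45 to 51 mm above the desk) turns with the knob. z up. Grip the bar across its thickness from above.
- clamp (a joint): Turn of the clamp knob in rad, growing clockwise seen from above: 0 is open (start; the bar stands 0.6 rad anticlockwise from the base's x), 1.25 is locked with the arm over the relay, stop at 1.33. A detent resists up to half way (0.12 N m at most) and beyond it the knob snaps on by itself to 1.25, where it stays.
- dial_base: Spring-return step dial, fixed to the desk: grey plate 100x116x12 mm, horizontal axis along this body's y, 55 mm above the origin. 61 mm to the +y side a scale disc (72 mm across, top 91 mm high) with four dark marks: a short one at rest, then long ones for steps 1, 2, 3 downward; a thin white pointer shows the step. Origin at desk level below the axis; the tab points to -x; z up.
- dial_tab (a point): Black ribbed finger tab, 30 mm wide (y), 7 mm thick, reaching 19 to 70 mm out from the dial's axis. Origin on its upper face, 52 mm out from the axis; x points to the axis, z out of the face. At rest it slopes up 0.55 rad toward its tip, origin 85 mm above the desk; at step 3 it slopes down as much, origin 31 mm up. Press from above with closed fingertips, 45 mm horizontally out from the axis.
- dial (a joint): Turn of the dial in rad, growing as the tab is pressed down: 0 at rest, clicks at 0.37 (step 1), 0.74 (step 2) and 1.11 (step 3), bottom stop at 1.34. A spring drives it all the way back to 0 from any step when let go; pressing takes about 3 to 16 N at the tab, rising and falling at each click.
- battery_9v: Loose 9 V battery block standing upright, 18x26x48 mm, origin under its middle. Leave alone.
- heat_sink: Loose finned aluminium heat sink, 30x36x21 mm, origin under its middle. Leave alone.
- capacitor: Loose dark blue can capacitor standing upright, 18 mm across, 31 mm high, origin under its middle. Leave alone.
- kapton_tape: Loose roll of amber tape lying flat, 60 mm across, 12 mm high, origin under its middle. Leave alone.

How it is judged:
On the way, in this order (a step that is already met when the one before it is completed fails the run):
1. the clamp knob has clicked over into its locked position while the dial is still at rest (value of joint clamp above 1.1 rad and value of joint dial below 0.2 rad), for 0.2 s.
2. the dial is pressed to its third step and held there by the fingers (value of joint dial between 0.98 and 1.24 rad and contact force between the fingers and dial above 3 N), for 0.5 s.
At the end, for the whole second after the job is handed in: The clamp stays locked (joint above 1.1 rad) and the fingers keep pressing the dial's tab with more than 3 N, the dial standing still within 0.13 rad of its third step at 1.11 rad. The relay still sits in its socket (all of step 2 and value of joint clamp above 1.1 rad and velocity of joint dial between -0.1 and 0.1 rad/s and z of relay in the frame of socket_base between 0.01 and 0.022 m and angle between relay's own z axis and vertical below 0.2 rad); the arm keeps its last pose, push and grip.
It fails at once if the dial is worked before the clamp is locked (value of joint dial above 0.25 rad and value of joint clamp below 1 rad).
It fails at once if a bystander is moved by more than 20 mm (distance of any of battery_9v, heat_sink, capacitor, kapton_tape from where it was at the start of the episode above 0.02 m).
It also fails if it takes over 54 s, if anything falls off the work surface, if the arm or the gripper's body presses on something with over 40 N, if the wrist force passes 120 N, or if a joint passes its speed limit or range.

## Robot

A 7-joint arm with a two-finger parallel gripper is mounted at the origin on a cart in front of the work surface, level with it; the furniture and walls round the work are solid. World frame = base frame: x ahead of the robot, y to its left, z up, the work surface at z = 0. Lengths are in m, angles in rad, forces in N, time in s.
With the tool pointing down it reaches from about 0.4 to 0.85 m from the base axis. Payload 10.4 kg.
Tool frame: the origin (TCP) lies at the very end of the fingers, on their centre line; the grasp point (between the pads) lies pinch_z behind it (pinch_z is the distance from the TCP to the grasp point, in m); z points along the fingers, y is the line along which they close (so a half turn about z gives the same grasp; the last joint's range is limited). The gripper opens to 87 mm and grips with 3 to 60 N. Pads are 19 mm wide; open, the fingers measure 117 mm over their backs; the gripper's body (75 mm by 190 mm) begins 51 mm behind the grasp point.
Start: joints at [1.208, 0.332, -0.065, 1.46, 0.022, 1.35, -0.088], TCP at [0.208, -0.589, 0.223] pointing down, gripper open.
Joint ranges: [-2.6, 2.6], [-0.5, 2.12], [-1.47, 1.34], [0.16, 2.42], [-1.27, 4.41], [0.06, 2.06], [-2.6, 2.6]. Speed limits (rad/s): [2.22, 2.22, 2.79, 2.79, 3.14, 3.14, 3.14].

## Interface

Orientations are given as a 3x3 rotation matrix whose columns are the frame's x, y, z axes.
In Python, from cell import sense, get_image, close_job, pinch_z gives the robot as it stands. The module is installed in compiled form; this text tells all that it offers.
- The arm moves only by the tool move_arm, never from a script. Its argument "rows" is a list of rows, each a list of 6 numbers: the shift along the tool's x, y, z in m, then the turn, a rotation vector about the tool's x, y, z in degrees. A call has 1 to 10 rows; each row shifts and turns the commanded pose from where the row before left it, along the tool's axes as they then stand; what a row does not reach is not made up. A row lasts 1/12 s, in which the tool goes at most 41.7 mm and 7.16 degrees, less where a joint would pass 70% of its speed; a pose out of reach is approached as far as the arm can. A call is refused whole if a number of a shift passes 0.0417 or a number of a turn 7.16, either way. A call with a gripper value outside its range is refused whole. "jaw" is the closure, from 0 (fully open) to 1 (shut), set as the call begins (left out, the last holds). The fingers move at their own pace and stop on an object; "squeeze" is the grip in N (left out, the last holds). Time passes only in rows, so rows that do not move let the fingers close. It gives the time, the measured TCP pose, the force, the opening and the grip force at its end, in the units of the state.
- sense(): the state, without advancing time (a new reading comes with each control period).
- get_image(name): name is "scene" or "top" or "wrist"; returns a dict with "image" (400x640x3 uint8, red, green, blue), "depth" (400x640 float32, m along the optical axis (not along the pixel's ray), 0 where there is no reading), "fx", "fy", "cx", "cy" (pixels), "dist" ([k1, k2, p1, p2, k3] as OpenCV has them; the pictures are not rectified), "world_to_cam" (4x4, takes a point from world to camera coordinates). Camera axes: x right, y up, looking along -z (the intrinsics and any distortion apply to the point x, -y, -z); pixel columns grow to the right and rows downward; lengths in m; the calibration is good to about 2 mm. A picture is of the moment at which its call begins.
- close_job(): hands the job in; it is judged then, once.
The state is a dict: "time": time; "joint_positions": joint angles; "qd": joint speeds; "effort": joint torques, N m; "tool_pos": TCP position; "ee_rot": TCP orientation; "contact_force": force on the tool from outside, world axes, zero at the start; "torque": the same for the moment, N m; "opening": finger opening in m; "gripper_force": force on a finger pad.
Only numpy, scipy, OpenCV 4.12 (cv2) and the standard library are available. Lean on these libraries where they do the work, as an engineer would, in place of code of your own. Each camera call takes 0.05 s, during which the arm holds its last target. There are 200 camera calls.

## Working session

There is one attempt and no reset: what is moved stays moved. The work goes in short steps, Python scripts to look and compute and a tool call to move; the robot and the scene stay as the last step left them, time stands still between calls to the robot, and variables do not carry over. Pictures are saved under pics/ and viewed, at most 10 in all, crops included, and the job is handed in when it is done.

Besides the shell and the picture viewer there is one more tool, called after "Emit:" by a JSON object that holds its "fn" and its "kwargs", one argument or row to a line. move_arm: Moves the arm, as the interface text tells. Its arguments: {"type":"object","properties":{"rows":{"type":"array","items":{"type":"array","items":{"type":"number"}}},"jaw":{"type":"number"},"squeeze":{"type":"number"}},"required":["rows"]}

```bash
mkdir -p pics; cat > h.py <<'E'
import numpy as np, cv2
from cell import sense, get_image, pinch_z
def world(d,u,v,z=None):
    """pixels -> world, by depth (z None) or by ray onto plane z"""
    K=np.array([[d['fx'],0,d['cx']],[0,d['fy'],d['cy']],[0,0,1]])
    p=cv2.undistortPoints(np.array([[[u,v]]],float),K,np.array(d['dist']))[0,0]
    T=np.linalg.inv(d['world_to_cam']); r=T[:3,:3]@[p[0],-p[1],-1]; o=T[:3,3]
    s=d['depth'][int(v),int(u)] if z is None else (z-o[2])/r[2]
    return o+s*r
def cloud(d):
    h,w=d['depth'].shape
    K=np.array([[d['fx'],0,d['cx']],[0,d['fy'],d['cy']],[0,0,1]])
    g=np.stack(np.meshgrid(np.arange(w),np.arange(h)),-1).reshape(-1,1,2).astype(float)
    p=cv2.undistortPoints(g,K,np.array(d['dist']))[:,0]
    c=np.c_[p[:,0],-p[:,1],-np.ones(len(p))]*d['depth'].reshape(-1,1)
    T=np.linalg.inv(d['world_to_cam'])
    return (c@T[:3,:3].T+T[:3,3]).reshape(h,w,3)
E
python3 - <<'E'
from h import *
import pickle
s=sense();print(s,pinch_z)
for n in("scene","top"):
    d=get_image(n);pickle.dump(d,open(n+'.pkl','wb'));cv2.imwrite(f'pics/{n}0.png',d['image'][:,:,::-1])
    print(n,np.linalg.inv(d['world_to_cam']).round(3).tolist(),d['fx'],d['dist'])
E
```

```text
{'time': 0.0, 'joint_positions': array([ 1.20841557,  0.33288637, -0.06470289,  1.46095821,  0.02157322,
        1.34988407, -0.08850501]), 'qd': array([-0.00110909, -0.0016103 , -0.0016922 , -0.00041744,  0.00091652,
       -0.00075964,  0.00074919]), 'effort': array([ 3.11227759e-04, -6.23258829e+01,  2.48023414e-02, -3.89890087e+01,
       -6.13716734e-02,  3.98757763e-02,  7.75129047e-05]), 'tool_pos': array([ 0.20817414, -0.58889612,  0.22173682]), 'ee_rot': array([[ 9.42823355e-01,  3.33292443e-01, -5.17752366e-04],
       [ 3.33292843e-01, -9.42822396e-01,  1.34565104e-03],
       [-3.96532036e-05, -1.44127439e-03, -9.99998961e-01]]), 'contact_force': array([ 0.50149837, -1.22243184,  0.0726218 ]), 'torque': array([-0.0481921 , -0.04304769,  0.02747953]), 'gripper_force': 0.0, 'opening': 0.08705231077217195} 0.0187
scene [[-0.78, 0.349, -0.52, -0.045], [-0.626, -0.427, 0.652, 0.689], [0.006, 0.834, 0.552, 0.612], [0.0, 0.0, 0.0, 1.0]] 396.2198170092233 [-0.00947512  0.          0.          0.          0.        ]
top [[-0.005, 0.991, -0.133, 0.287], [-1.0, -0.003, 0.018, 0.094], [0.018, 0.134, 0.991, 1.202], [0.0, 0.0, 0.0, 1.0]] 392.7330124460765 [0.02303114 0.         0.         0.         0.        ]
```

View pics/top0.png

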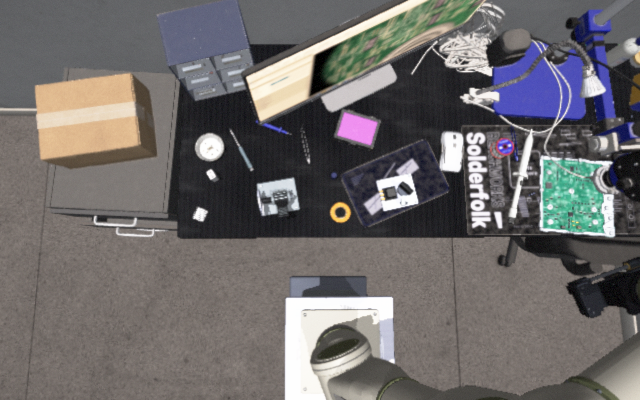

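View pics/scene0.png

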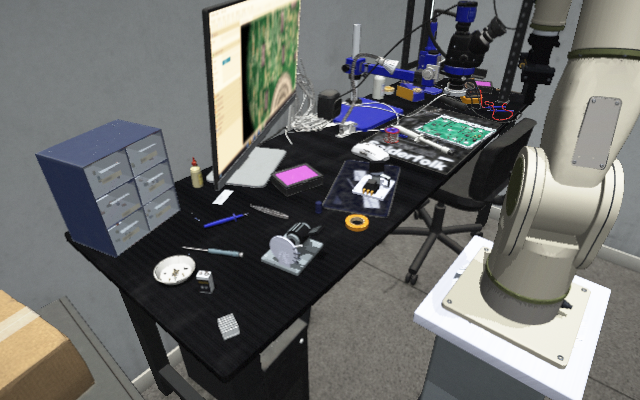

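The top view shows the clamp socket near (398,192) and the dial near (278,197). The tape is at (340,212), the capacitor at (334,175), the battery at (212,174) and the heat sink at (200,214). I'll crop closer and measure.

```bash
python3 - <<'E'
from h import *
import pickle
t=pickle.load(open('top.pkl','rb'));s=pickle.load(open('scene.pkl','rb'))
a=cv2.resize(t['image'][165:225,245:425],None,fx=4.4,fy=4.4,interpolation=cv2.INTER_CUBIC)
b=cv2.resize(s['image'][160:280,250:410],None,fx=2.7,fy=2.7,interpolation=cv2.INTER_CUBIC)
c=np.zeros((600,800,3),np.uint8);c[:264,:792]=a[:264,:792];c[270:594,:432]=b[:324,:432]
cv2.imwrite('pics/c1.png',c[:,:,::-1])
C=cloud(t);D=cloud(s)
for n,X,(r0,r1,c0,c1) in(('top clamp',C,(170,215,375,425)),('top dial',C,(172,222,250,305)),('scn clamp',D,(165,205,345,400)),('scn dial',D,(215,280,250,330))):
    p=X[r0:r1,c0:c1].reshape(-1,3);p=p[np.isfinite(p).all(1)]
    for z0,z1 in((.008,.016),(.03,.044),(.044,.054),(.08,.095)):
        q=p[(p[:,2]>z0)&(p[:,2]<z1)]
        if len(q)>3: print(n,z0,len(q),q.mean(0).round(4),q.min(0).round(3),q.max(0).round(3),cv2.minAreaRect(q[:,:2].astype(np.float32)))
for u,v in((340,212),(334,175),(212,174),(200,214)): print(world(t,u,v))
E
```

```text
top clamp 0.008 654 [ 0.4644 -0.1803  0.0121] [ 0.396 -0.262  0.008] [ 0.533 -0.112  0.016] ((0.46434637904167175, -0.1869717836380005), (0.1489376574754715, 0.13727709650993347), 89.54798889160156)
top clamp 0.03 82 [ 0.4557 -0.1578  0.0392] [ 0.424 -0.203  0.03 ] [ 0.473 -0.136  0.044] ((0.45142269134521484, -0.17278935015201569), (0.07434792071580887, 0.03074735403060913), 68.37651062011719)
top clamp 0.044 72 [ 0.4468 -0.1851  0.0508] [ 0.419 -0.211  0.044] [ 0.482 -0.145  0.054] ((0.4572308659553528, -0.1751231551170349), (0.05703673139214516, 0.06518332660198212), 71.87891387939453)
top clamp 0.08 78 [ 0.4656 -0.1919  0.0862] [ 0.449 -0.211  0.08 ] [ 0.484 -0.173  0.091] ((0.4656835198402405, -0.1929551064968109), (0.04343520104885101, 0.014311802573502064), 47.99843215942383)
top dial 0.008 672 [0.4573 0.1826 0.0127] [0.385 0.115 0.008] [0.508 0.249 0.016] ((0.4496133327484131, 0.18209302425384521), (0.12347996979951859, 0.13010379672050476), 3.0164172649383545)
top dial 0.03 7 [0.4454 0.217  0.0378] [0.427 0.192 0.03 ] [0.46  0.236 0.044] ((0.4452749192714691, 0.2133320122957
[... 1245 characters left out ...]
.03 124 [0.4293 0.2324 0.0372] [0.396 0.179 0.03 ] [0.463 0.242 0.044] ((0.4382336437702179, 0.2195584625005722), (0.06361489742994308, 0.058776065707206726), 28.58848762512207)
scn dial 0.044 142 [0.4266 0.223  0.0495] [0.391 0.159 0.044] [0.468 0.242 0.054] ((0.4183866083621979, 0.21489888429641724), (0.09350373595952988, 0.06229904294013977), 61.264671325683594)
scn dial 0.08 180 [0.4109 0.1997 0.0867] [0.381 0.147 0.08 ] [0.455 0.241 0.094] ((0.40645477175712585, 0.20232483744621277), (0.11310084164142609, 0.048457060009241104), 60.39523696899414)
[ 0.40363644 -0.00523353 -0.00314058]
[0.51315604 0.01429257 0.03101161]
[0.5132535  0.37824356 0.04847469]
[0.39803942 0.42094733 0.00681177]
```

View pics/c1.png

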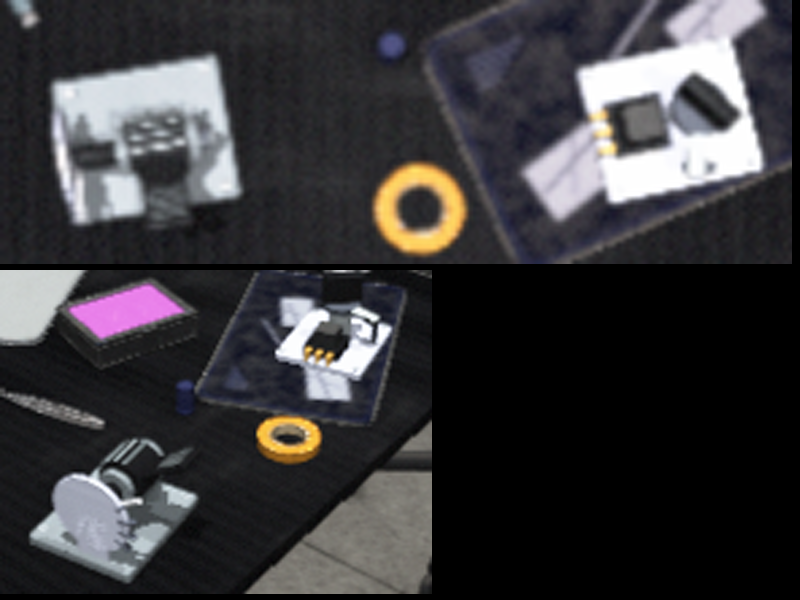

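The crops show the clamp bar (crop ~(705,105)) running upper-left to lower-right. The dial's scale disc is on its left and the tab at crop (165,205) points toward the robot. The bar centre is about (0.466,-0.193) with its yaw about 48°. I'll move over it.

Emit:
{"fn": "move_arm", "kwargs": {
  "rows": [
    [0.03,-0.023,0,0,0,0],
    [0.03,-0.023,0,0,0,0],
    [0.03,-0.023,0,0,0,0],
    [0.03,-0.023,0,0,0,0],
    [0.03,-0.023,0,0,0,0],
    [0.03,-0.023,0,0,0,0],
    [0.03,-0.023,0,0,0,0],
    [0.03,-0.023,0,0,0,0],
    [0.03,-0.023,0,0,0,0],
    [0.03,-0.023,0,0,0,0]
  ],
  "jaw": 0.4
}}

```text
time: 0.93
tool_pos: [0.415, -0.2707, 0.2224]
ee_rot: [[0.943, 0.333, -0.0], [0.333, -0.943, -0.0], [-0.0, 0.0, -1.0]]
contact_force: [0.8, -1.2, -0.7]
opening: 0.0526
gripper_force: 0.0
```

Emit:
{"fn": "move_arm", "kwargs": {
  "rows": [
    [0.025,-0.0195,0,0,0,0],
    [0.025,-0.0195,0,0,0,0],
    [0.025,-0.0185,0,0,0,0],
    [0,0,0,0,0,-5.7],
    [0,0,0,0,0,-5.7],
    [0,0,0,0,0,-5.7],
    [0,0,0,0,0,-5.7],
    [0,0,0,0,0,-5.7],
    [0,0,0,0,0,0]
  ]
}}

```text
time: 1.68
tool_pos: [0.4659, -0.1931, 0.2222]
ee_rot: [[0.666, 0.746, -0.001], [0.746, -0.666, 0.0], [-0.0, -0.001, -1.0]]
contact_force: [0.0, 0.1, 0.5]
opening: 0.0524
gripper_force: 0.0
```

```bash
python3 - <<'E'
from h import *
import pickle
d=get_image('wrist');pickle.dump(d,open('w1.pkl','wb'));cv2.imwrite('pics/w1.png',d['image'][:,:,::-1])
s=sense();print(s['tool_pos'],s['ee_rot'].round(3).tolist(),s['joint_positions'].round(2),s['contact_force'])
T=np.linalg.inv(d['world_to_cam']);print(T.round(3).tolist())
X=cloud(d)
m=(X[...,2]>.075)&(X[...,2]<.1)&(np.hypot(X[...,0]-.466,X[...,1]+.193)<.035)&(d['depth']>0)
q=X[m];print(m.sum(),np.median(q[:,2]),cv2.minAreaRect(q[:,:2].astype(np.float32)))
m=(X[...,2]>.0)&(X[...,2]<.025)&(d['image'].min(2)>150)&(np.hypot(X[...,0]-.466,X[...,1]+.193)<.12)
q=X[m];print(m.sum(),np.median(q[:,2]),cv2.minAreaRect(q[:,:2].astype(np.float32)))
E
```

```text
[ 0.46585138 -0.19318849  0.22228507] [[0.671, 0.742, -0.0], [0.742, -0.671, 0.0], [-0.0, -0.0, -1.0]] [ 0.74  0.1  -0.46  1.75  0.04  1.3  -0.47] [-0.02604063  0.23290052  1.00189937]
[[0.747, 0.638, 0.188, 0.518], [-0.665, 0.716, 0.211, -0.135], [0.0, -0.283, 0.959, 0.385], [0.0, 0.0, 0.0, 1.0]]
610 0.08608153920862532 ((0.47007325291633606, -0.19330370426177979), (0.04306040331721306, 0.013986729085445404), 46.376930236816406)
7039 0.011510358138144217 ((0.4696906507015228, -0.18383580446243286), (0.1357482373714447, 0.2174534648656845), 45.11669921875)
```

View pics/w1.png

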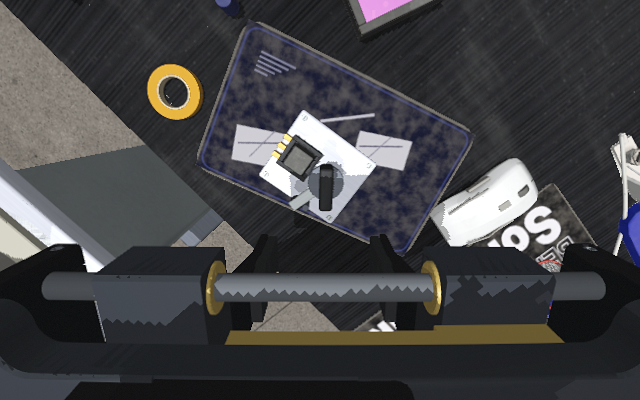

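The wrist view shows the bar at (326,188) between the finger directions, nearly aligned. The hold-down arm is lower left and the relay at (297,158). Merging the two measurements gives about (0.468,-0.193), so I'll descend there.

Emit:
{"fn": "move_arm", "kwargs": {
  "rows": [
    [0.001,0.0015,0.025,0,0,1],
    [0,0,0.025,0,0,0],
    [0,0,0.025,0,0,0],
    [0,0,0.025,0,0,0],
    [0,0,0.02,0,0,0],
    [0,0,0.02,0,0,0],
    [0,0,0.013,0,0,0],
    [0,0,0.01,0,0,0],
    [0,0,0,0,0,0]
  ]
}}

```text
time: 2.48
tool_pos: [0.4666, -0.1931, 0.0576]
ee_rot: [[0.684, 0.729, -0.003], [0.729, -0.684, 0.001], [-0.001, -0.003, -1.0]]
contact_force: [-0.2, 0.1, -0.6]
opening: 0.0521
gripper_force: 0.0
```

Emit:
{"fn": "move_arm", "kwargs": {
  "rows": [
    [0,0,0,0,0,0],
    [0,0,0,0,0,0],
    [0,0,0,0,0,0],
    [0,0,0,0,0,0],
    [0,0,0,0,0,0],
    [0,0,0,0,0,0],
    [0,0,0,0,0,0],
    [0,0,0,0,0,0]
  ],
  "jaw": 1,
  "squeeze": 25
}}

```text
time: 3.15
tool_pos: [0.4683, -0.1939, 0.0598]
ee_rot: [[0.683, 0.731, 0.001], [0.731, -0.683, -0.001], [0.0, 0.001, -1.0]]
contact_force: [1.9, -1.0, -1.5]
opening: 0.0141
gripper_force: 25.0
```

Gripped at 14.1 mm. I'll turn it clockwise now.

Emit:
{"fn": "move_arm", "kwargs": {
  "rows": [
    [0,0,0,0,0,5],
    [0,0,0,0,0,5],
    [0,0,0,0,0,5],
    [0,0,0,0,0,5],
    [0,0,0,0,0,5],
    [0,0,0,0,0,5],
    [0,0,0,0,0,5],
    [0,0,0,0,0,5],
    [0,0,0,0,0,5],
    [0,0,0,0,0,5]
  ]
}}

```text
time: 3.98
tool_pos: [0.4683, -0.1939, 0.0598]
ee_rot: [[0.998, -0.058, 0.001], [-0.058, -0.998, -0.001], [0.001, 0.001, -1.0]]
contact_force: [1.9, -2.1, -0.0]
opening: 0.0139
gripper_force: 25.0
```

Emit:
{"fn": "move_arm", "kwargs": {
  "rows": [
    [0,0,0,0,0,5],
    [0,0,0,0,0,5],
    [0,0,0,0,0,5],
    [0,0,0,0,0,5],
    [0,0,0,0,0,1.5],
    [0,0,0,0,0,0],
    [0,0,0,0,0,0],
    [0,0,0,0,0,0]
  ]
}}

```text
time: 4.65
tool_pos: [0.4683, -0.1939, 0.0598]
ee_rot: [[0.91, -0.414, 0.001], [-0.414, -0.91, -0.001], [0.001, 0.0, -1.0]]
contact_force: [2.3, -2.9, -0.2]
opening: 0.0138
gripper_force: 25.0
```

Emit:
{"fn": "move_arm", "kwargs": {
  "rows": [
    [0,0,0,0,0,0],
    [0,0,0,0,0,0],
    [0,0,0,0,0,0],
    [0,0,0,0,0,0]
  ],
  "jaw": 0.4
}}

```text
time: 4.98
tool_pos: [0.4675, -0.1932, 0.0593]
ee_rot: [[0.91, -0.415, -0.001], [-0.415, -0.91, 0.0], [-0.001, -0.0, -1.0]]
contact_force: [-0.0, -0.4, 1.1]
opening: 0.0327
gripper_force: 0.0
```

Emit:
{"fn": "move_arm", "kwargs": {
  "rows": [
    [0,0,-0.02,0,0,0],
    [0,0,-0.03,0,0,0],
    [0,0,-0.03,0,0,0],
    [0,0,-0.03,0,0,0],
    [0,0,-0.03,0,0,0],
    [0,0,-0.02,0,0,0],
    [0,0,0,0,0,0]
  ]
}}

```text
time: 5.57
tool_pos: [0.4697, -0.1939, 0.2241]
ee_rot: [[0.91, -0.415, 0.006], [-0.415, -0.91, -0.002], [0.007, -0.0, -1.0]]
contact_force: [0.3, -0.2, -0.5]
opening: 0.0523
gripper_force: 0.0
```

```bash
python3 - <<'E'
from h import *
import pickle
s=sense();print(s['tool_pos'],s['joint_positions'].round(2),s['contact_force'])
d=get_image('wrist');X=cloud(d)
m=(X[...,2]>.075)&(X[...,2]<.1)&(np.hypot(X[...,0]-.468,X[...,1]+.193)<.035)&(d['depth']>0)
print('bar',m.sum(),cv2.minAreaRect(X[m][:,:2].astype(np.float32)))
cv2.imwrite('pics/w2.png',d['image'][:,:,::-1])
# dial from the first top picture: tab points and plate
t=pickle.load(open('top.pkl','rb'));C=cloud(t)
sub=C[170:226,248:305];im=t['image'][170:226,248:305]
m=(sub[...,2]>.005)&(sub[...,2]<.02)&(im.min(2)>110)
print('plate',m.sum(),cv2.minAreaRect(sub[m][:,:2].astype(np.float32)))
E
```

```text
[ 0.46965069 -0.19391529  0.22409166] [ 0.58  0.08 -0.29  1.76  0.03  1.3  -1.72] [ 0.25746352 -0.24919312 -0.50726498]
bar 598 ((0.46935904026031494, -0.19451124966144562), (0.013265580870211124, 0.04349284991621971), 65.43476867675781)
plate 708 ((0.47349801659584045, 0.19589774310588837), (0.14716020226478577, 0.1285490244626999), 10.497170448303223)
```

View pics/w2.png

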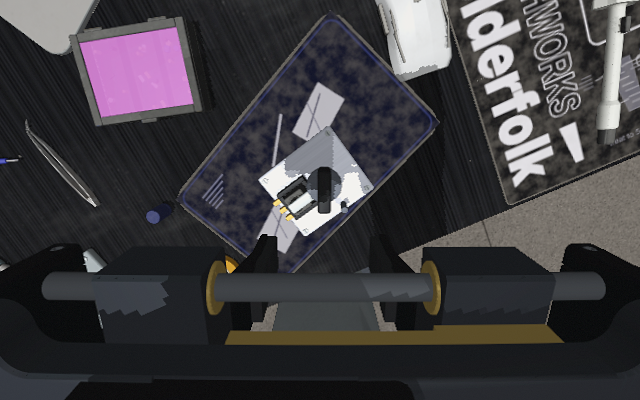

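The bar now lies at −24.6°, a turn of 71.6°, and the arm lies over the relay at (295,195): the clamp is locked. Next I'll move to a viewing pose over the dial.

Emit:
{"fn": "move_arm", "kwargs": {
  "rows": [
    [-0.0237,-0.0303,-0.003,0,0,0],
    [-0.0237,-0.0303,-0.003,0,0,0],
    [-0.0237,-0.0303,-0.003,0,0,0],
    [-0.0237,-0.0303,-0.003,0,0,0],
    [-0.0237,-0.0303,-0.003,0,0,0],
    [-0.0237,-0.0303,-0.003,0,0,0],
    [-0.0237,-0.0303,-0.003,0,0,0],
    [-0.0237,-0.0303,-0.003,0,0,0],
    [-0.0237,-0.0303,-0.003,0,0,0],
    [-0.0237,-0.0303,-0.003,0,0,0]
  ],
  "jaw": 1
}}

```text
time: 6.45
tool_pos: [0.3766, 0.182, 0.2486]
ee_rot: [[0.91, -0.415, -0.001], [-0.415, -0.91, -0.001], [-0.001, 0.001, -1.0]]
contact_force: [0.7, -1.1, 0.1]
opening: 0.0015
gripper_force: 0.0
```

Emit:
{"fn": "move_arm", "kwargs": {
  "rows": [
    [0,0,0,0,0,-5],
    [0,0,0,0,0,-5],
    [0,0,0,0,0,-5],
    [0,0,0,0,0,-5],
    [0,0,0,0,0,-5],
    [0,0,0,0,0,-5],
    [0,0,0,0,0,-5],
    [0,0,0,0,0,0],
    [0,0,0,0,0,0]
  ]
}}

```text
time: 7.2
tool_pos: [0.3776, 0.1804, 0.2487]
ee_rot: [[0.984, 0.179, -0.001], [0.179, -0.984, -0.0], [-0.002, 0.0, -1.0]]
contact_force: [0.1, -0.7, 0.2]
opening: 0.0007
gripper_force: 0.0
```

```bash
python3 - <<'E'
from h import *
import pickle
s=sense();print(s['tool_pos'],s['ee_rot'].round(3).tolist(),s['joint_positions'].round(2),s['contact_force'],s['opening'])
d=get_image('wrist');pickle.dump(d,open('w3.pkl','wb'));X=cloud(d)
cv2.imwrite('pics/w3.png',d['image'][:,:,::-1])
near=(np.hypot(X[...,0]-.45,X[...,1]-.18)<.11)&(d['depth']>0)
m=near&(X[...,2]>.009)&(X[...,2]<.0145)
print('plate',m.sum(),cv2.minAreaRect(X[m][:,:2].astype(np.float32)))
vu=np.argwhere(near&(X[...,2]>.06)&(X[...,2]<.1)&(X[...,0]<.45))
print(vu.min(0),vu.max(0))
E
```

```text
[0.37758146 0.18039345 0.24865558] [[0.984, 0.179, -0.001], [0.179, -0.984, -0.0], [-0.002, 0.0, -1.0]] [ 0.2  -0.13 -0.68  1.89 -0.08  1.36 -1.85] [ 0.11876514 -0.68263745  0.24413436] 0.0006664189603771571
plate 4531 ((0.45313456654548645, 0.1838868260383606), (0.09962224960327148, 0.11550601571798325), 10.442965507507324)
[108 280] [184 373]
```

View pics/w3.png

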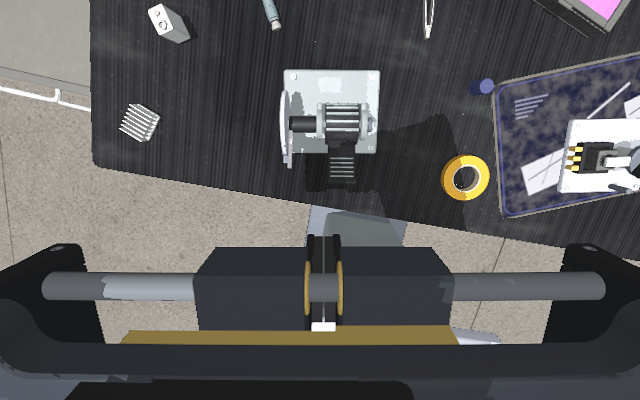

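The wrist view shows the dial plate at (332,112), with the tab at (342,170) pointing down toward the gripper and the disc on the left at (287,130). The plate fit matches the given size, with its yaw at 10.4°. I'll measure the tab in the dial frame.

```bash
python3 - <<'E'
from h import *
import pickle
for n in('w3','top'):
    d=pickle.load(open(n+'.pkl','rb'));X=cloud(d);a=np.radians(10.4);c,s=np.cos(a),np.sin(a)
    P=X-[.4531,.1839,0];x=P[...,0]*c+P[...,1]*s;y=-P[...,0]*s+P[...,1]*c;z=X[...,2]
    m=(d['depth']>0)&(abs(y)<.04)&(x>-.09)&(x<-.028)&(z>.05)&(z<.11)
    print(n,m.sum(),x[m].min(),x[m].max(),np.percentile(y[m],[2,50,98]))
    f=np.polyfit(x[m],z[m],1);print('slope',np.arctan(f[0]),'z at -45',np.polyval(f,-.045))
    m=(d['depth']>0)&(abs(y-.061)<.012)&(abs(x)<.06)&(z>.03)&(z<.11);print('disc',m.sum(),x[m].min(),x[m].max(),z[m].max(),np.median(y[m]))
    m=(d['depth']>0)&(abs(y)<.03)&(abs(x)<.03)&(z>.06)&(z<.11);print('hub',x[m].mean(),z[m].max(),x[m].min(),x[m].max())
E
```

```text
w3 1250 -0.07166455714462253 -0.028626797438255733 [-0.02400888 -0.00929028  0.00507619]
slope -0.5470976257081759 z at -45 0.07970377439705086
disc 539 -0.05268600107102757 0.02434556109471174 0.09203861547474468 0.04957745907418089
hub -0.009339624900281514 0.08001457572335563 -0.029944408686989478 0.010818097937496154
top 175 -0.07450912439304926 -0.028158977005311957 [-0.02591014 -0.00864419  0.00769257]
slope -0.5526857197772861 z at -45 0.07865247903605657
disc 69 -0.05752405966008064 0.018962088116301803 0.09525521640291945 0.05072402246575669
hub -0.013044238244764092 0.0836176203463792 -0.029729250366670415 0.008072518768194993
```

Emit:
{"fn": "move_arm", "kwargs": {
  "rows": [
    [0.0085,0.01,0,0,0,0],
    [0.008,0.0095,0,0,0,0],
    [0,0,0.03,0,0,0],
    [0,0,0.03,0,0,0],
    [0,0,0.03,0,0,0],
    [0,0,0.03,0,0,0],
    [0,0,0.023,0,0,0],
    [0,0,0,0,0,0],
    [0,0,0,0,0,0]
  ]
}}

```text
time: 8.0
tool_pos: [0.3978, 0.1637, 0.1062]
ee_rot: [[0.984, 0.18, -0.002], [0.18, -0.984, -0.0], [-0.002, -0.0, -1.0]]
contact_force: [0.2, 0.7, 0.2]
opening: 0.0006
gripper_force: 0.0
```

```bash
python3 - <<'E'
from h import *
s=sense();print(s['tool_pos'],s['joint_positions'].round(2),s['contact_force'])
c=np.zeros((600,800,3),np.uint8)
for n,(r0,r1,c0,c1),(y,x),f in(('scene',(190,290,230,360),(0,0),3),('top',(165,235,240,320),(0,400),4),('wrist',(60,400,160,480),(300,0),.85)):
    d=get_image(n);i=cv2.resize(d['image'][r0:r1,c0:c1],None,fx=f,fy=f,interpolation=cv2.INTER_CUBIC);i=i[:600-y,:800-x];c[y:y+i.shape[0],x:x+i.shape[1]]=i
cv2.imwrite('pics/c2.png',c[:,:,::-1])
E
```

```text
[0.39778712 0.16367857 0.1061511 ] [ 0.19  0.06 -0.69  2.06  0.04  1.04 -1.91] [0.23779773 0.70903492 0.23357517]
```

View pics/c2.png

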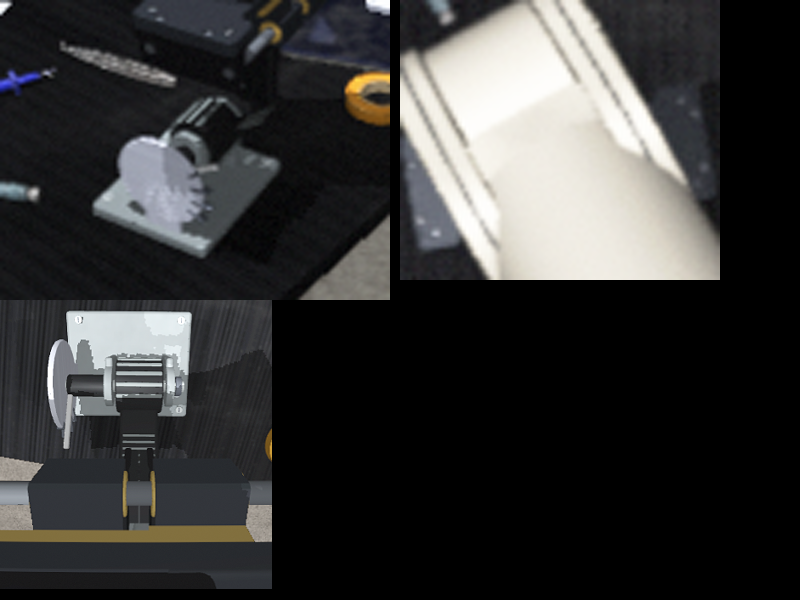

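The fingers (lower crop ~(140,470)) line up with the tab, and the disc marks and pointer are visible in both the scene and wrist views. I'll press down now.

Emit:
{"fn": "move_arm", "kwargs": {
  "rows": [
    [0,0,0.006,0,0,0],
    [0,0,0.006,0,0,0],
    [0,0,0.006,0,0,0],
    [0,0,0.006,0,0,0],
    [0,0,0.006,0,0,0],
    [0,0,0.006,0,0,0]
  ]
}}

```text
time: 8.65
tool_pos: [0.3979, 0.1645, 0.0704]
ee_rot: [[0.983, 0.182, 0.0], [0.182, -0.983, -0.0], [0.0, 0.0, -1.0]]
contact_force: [-3.3, -0.8, 6.7]
opening: 0.0005
gripper_force: 3.2
```

Emit:
{"fn": "move_arm", "kwargs": {
  "rows": [
    [0,0,0.006,0,0,0],
    [0,0,0.006,0,0,0],
    [0,0,0.006,0,0,0],
    [0,0,0.006,0,0,0],
    [0,0,0,0,0,0],
    [0,0,0,0,0,0]
  ]
}}

```text
time: 9.15
tool_pos: [0.3976, 0.1644, 0.0466]
ee_rot: [[0.983, 0.182, -0.001], [0.182, -0.983, -0.001], [-0.001, 0.0, -1.0]]
contact_force: [-6.5, -1.7, 13.5]
opening: 0.0004
gripper_force: 7.6
```

```bash
cat > look.py <<'E'
from h import *
import sys,pickle
s=sense();print(s['tool_pos'],s['joint_positions'].round(2),s['contact_force'])
a=np.radians(10.4);co,si=np.cos(a),np.sin(a)
for n in('wrist','scene'):
    d=get_image(n);X=cloud(d);pickle.dump(d,open(n+'_l.pkl','wb'))
    P=X-[.4531,.1839,0];x=P[...,0]*co+P[...,1]*si+.0135;y=-P[...,0]*si+P[...,1]*co+.0093;z=X[...,2]
    m=(d['depth']>0)&(y>.035)&(y<.08)&(x<-.038)&(x>-.09)&(z>.018)&(z<.12)
    if m.sum()>2:
        print(n,'pointer n',m.sum(),'x',x[m].min(),x[m].max(),'z',z[m].min(),z[m].max(),'y',np.median(y[m]),'angle',np.median(np.arctan2(z[m]-.055,-x[m])))
    m=(d['depth']>0)&(abs(y)<.014)&(x>-.035)&(x<-.022)&(z>.02)&(z<.09)
    if m.sum()>5: f=np.polyfit(x[m],z[m],1); print(n,'tab near hub n',m.sum(),'slope',np.arctan(f[0]))
    r=(slice(190,290),slice(230,360)) if n=='scene' else (slice(60,310),slice(240,400))
    cv2.imwrite(f'pics/{sys.argv[1]}_{n}.png',cv2.resize(d['image'][r],None,fx=4 if n=='scene' else 2.3,fy=4 if n=='scene' else 2.3,interpolation=cv2.INTER_CUBIC)[:,:,::-1])
E
python3 look.py l1
```

```text
[0.39757284 0.16443643 0.04661181] [ 0.16  0.16 -0.69  2.11  0.13  0.91 -1.99] [-6.48085085 -1.71181967 13.54673002]
wrist pointer n 207 x -0.046272154932736245 -0.038021456893318734 z 0.03910503780723554 0.11997754352495926 y 0.06435859097602861 angle 0.2530991656121564
wrist tab near hub n 1803 slope -1.2045388335370766
scene pointer n 15 x -0.04785676387656815 -0.0382110943700493 z 0.039376288229411416 0.06316724643989646 y 0.058734028809883626 angle -0.2627247112853212
```

Emit:
{"fn": "move_arm", "kwargs": {
  "rows": [
    [0,0,0.003,0,0,0],
    [0,0,0.003,0,0,0],
    [0,0,0.003,0,0,0],
    [0,0,0,0,0,0],
    [0,0,0,0,0,0]
  ]
}}

```text
time: 9.67
tool_pos: [0.3994, 0.1649, 0.0385]
ee_rot: [[0.983, 0.182, 0.003], [0.182, -0.983, 0.001], [0.003, -0.0, -1.0]]
contact_force: [0.1, -2.4, 13.0]
opening: 0.0008
gripper_force: 5.4
```

```bash
sed -i 's/(z<.12)/(z<.075)/' look.py; python3 look.py l2; python3 - <<'E'
import cv2,numpy as np
a=cv2.imread('pics/l2_scene.png');b=cv2.imread('pics/l2_wrist.png');c=np.zeros((600,800,3),np.uint8)
a=a[100:400,:400];c[:a.shape[0],:a.shape[1]]=a;c[:575,430:798]=b[:575,:368];cv2.imwrite('pics/l2.png',c)
E
```

```text
[0.39943762 0.16490106 0.0384684 ] [ 0.15  0.17 -0.68  2.12  0.14  0.89 -2.  ] [ 0.1163862  -2.40693862 12.98885844]
wrist pointer n 65 x -0.04202125574620245 -0.03800357158092944 z 0.02850171742124477 0.06494536229111347 y 0.056045946899241264 angle -0.511700838383664
wrist tab near hub n 1348 slope -1.2184576130744766
scene pointer n 11 x -0.04202298094366845 -0.03832651162975441 z 0.02981653552162744 0.0643116376107532 y 0.06032990232505983 angle -0.21546718289888006
```

View pics/l2.png

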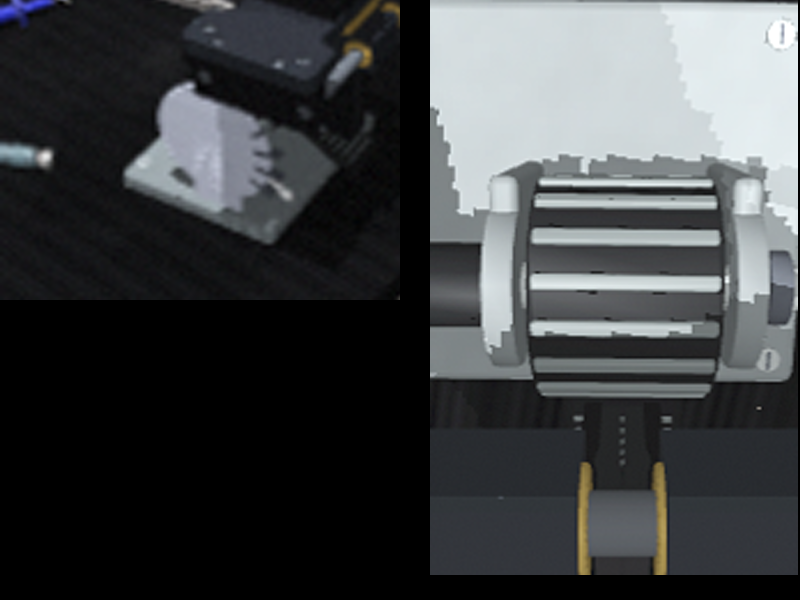

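```bash
python3 - <<'E'
from h import *
import pickle
a=np.radians(10.4);co,si=np.cos(a),np.sin(a)
for n in('w3','top','scene','wrist_l','scene_l'):
    d=pickle.load(open(n+'.pkl','rb'));X=cloud(d)
    P=X-[.4531,.1839,0];x=P[...,0]*co+P[...,1]*si+.0135;y=-P[...,0]*si+P[...,1]*co+.0093;z=X[...,2];r=np.hypot(x,z-.055)
    m=(d['depth']>0)&(abs(y-.061)<.01)&(r>.0375)&(r<.06)&(x<-.015)&(z>.02)&(d['image'].min(2)>110)
    print(n,m.sum(),[(round(float(p),3),round(float(q),3)) for p,q in sorted(zip(r[m],np.arctan2(z-.055,-x)[m]))][-12:])
E
```

```text
w3 59 [(0.048, 0.612), (0.048, 0.621), (0.048, 0.628), (0.048, 0.631), (0.049, 0.595), (0.049, 0.6), (0.049, 0.618), (0.05, 0.632), (0.05, 0.591), (0.05, 0.609), (0.05, 0.611), (0.051, 0.651)]
top 16 [(0.038, 0.718), (0.039, 0.61), (0.04, 0.22), (0.042, 0.154), (0.043, 0.613), (0.044, 0.612), (0.047, 0.602), (0.048, 0.528), (0.049, 0.567), (0.05, 0.659), (0.051, 0.537), (0.055, 0.602)]
scene 14 [(0.039, -0.179), (0.04, 0.63), (0.04, -0.193), (0.041, -0.178), (0.042, 0.601), (0.042, 0.646), (0.045, 0.564), (0.046, 0.606), (0.046, 0.641), (0.047, 0.54), (0.048, 0.621), (0.051, 0.61)]
wrist_l 88 [(0.046, -0.507), (0.046, -0.507), (0.047, -0.541), (0.047, -0.533), (0.047, -0.522), (0.048, -0.526), (0.048, -0.572), (0.048, -0.542), (0.048, -0.528), (0.049, -0.574), (0.049, -0.544), (0.049, -0.563)]
scene_l 8 [(0.038, -0.585), (0.039, -0.536), (0.041, -0.566), (0.042, -0.563), (0.044, -0.524), (0.045, -0.553), (0.047, -0.565), (0.048, -0.52)]
```

Pointer angles from both cameras put the dial at about 1.15 rad. I'll ease up 1.5 mm to centre it and hold.

Emit:
{"fn": "move_arm", "kwargs": {
  "rows": [
    [0,0,-0.0015,0,0,0],
    [0,0,0,0,0,0],
    [0,0,0,0,0,0],
    [0,0,0,0,0,0],
    [0,0,0,0,0,0],
    [0,0,0,0,0,0],
    [0,0,0,0,0,0],
    [0,0,0,0,0,0],
    [0,0,0,0,0,0],
    [0,0,0,0,0,0]
  ]
}}

```text
time: 10.6
tool_pos: [0.3989, 0.1648, 0.0398]
ee_rot: [[0.983, 0.182, 0.002], [0.182, -0.983, 0.0], [0.002, -0.0, -1.0]]
contact_force: [-0.6, -0.5, 10.1]
opening: 0.0004
gripper_force: 4.8
```

```bash
python3 - <<'E'
from h import *
a=np.radians(10.4);co,si=np.cos(a),np.sin(a)
for n in('wrist','scene','wrist'):
    d=get_image(n);X=cloud(d);s=sense();print(s['tool_pos'],s['contact_force'],s['gripper_force'])
    P=X-[.4531,.1839,0];x=P[...,0]*co+P[...,1]*si+.0135;y=-P[...,0]*si+P[...,1]*co+.0093;z=X[...,2];r=np.hypot(x,z-.055)
    m=(d['depth']>0)&(abs(y-.061)<.01)&(r>.041)&(r<.06)&(x<-.015)&(z>.02)&(d['image'].min(2)>110)
    print(n,m.sum(),'theta',.612-np.median(np.arctan2(z-.055,-x)[m]))
E
```

```text
[0.398918   0.16477551 0.03973191] [-0.47244148 -1.00202749 10.85380928] 4.806965200114064
wrist 58 theta 1.094692660571809
[0.39890595 0.164785   0.03974684] [-0.55576249 -0.46965436 10.46165161] 4.806906011654064
scene 6 theta 1.131099336691446
[0.39890369 0.16476845 0.03973613] [-1.79014997  0.11444128 11.16621653] 4.806861870456487
wrist 58 theta 1.0930881388672509
```

The dial is at about 1.10 rad, steady, with about 10 N on the tab. Handing in.

```bash
python3 -c "
from cell import close_job
print(close_job())"
```

```text
the job is handed in; nothing more can be done
None
```

The clamp is locked over the relay, and the dial is held at its third step (about 1.10 rad measured, roughly 10 N on the tab); I handed the job in at about 10.8 s of the 54 s allowed, and no verdict was returned.

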